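# Run the fingertips round the demonstration jaw and settle its teeth

## Robot

A 7-joint arm with a two-finger parallel gripper is mounted at the origin on the work surface. World frame = base frame: x ahead of the robot, y to its left, z up, the work surface at z = 0. Lengths are in mm, angles in rad, forces in N, time in s.
With the tool pointing down it reaches from about 425 to 875 mm from the base axis. Payload 4.7 kg.
Tool frame: the origin (TCP) lies midway between the tips of the shut fingers; the grasp point (between the pads) lies 19 mm behind it (robot.grip_depth is the x of the grasp point in the tool frame, in mm); x points along the fingers, z is the direction in which the jaws open and shut, and the axes are right-handed (so a half turn about x gives the same grasp; the last joint's range is limited). The gripper opens to 87 mm and grips with 3 to 60 N. Pads are 19 mm wide; open, the fingers measure 117 mm over their backs; the gripper's body (75 mm by 190 mm) begins 51 mm behind the grasp point.
Start: joints at [-1.303, 0.321, -0.07, 1.45, 0.023, 1.371, -0.057], TCP at [163.231, 629.191, 222.587] pointing down, gripper open.
Joint ranges: [-2.86, 2.86], [-0.3, 2.09], [-1.38, 1.24], [0.06, 2.45], [-1.56, 4.7], [0.09, 2.05], [-2.69, 2.69]. Speed limits (rad/s): [2.57, 2.57, 3.14, 3.14, 3.14, 3.14, 3.14].

## Interface

Orientations are given as a unit quaternion [x, y, z, w].
In Python, from rig import robot gives the robot as it stands.
- The arm moves only by the tool carry_out, never from a script. Its argument "increments" is a list of rows, each a list of 5 numbers: the shift along the tool's x, y, z in cm, then the turn about the tool's x in units of 5 degrees (1.0 is 5 degrees), then the finger opening in cm, from 0 to 8.7. A call has 1 to 12 rows; each row is the pose to reach, as a shift and turn from the pose commanded when the call began, along the tool's axes at that moment; what a row does not reach only later rows make up. A row lasts 1/10 s, in which the tool goes at most 50 mm and 8.59 degrees, less where a joint would pass 70% of its speed; a pose out of reach is approached as far as the arm can. A call with a gripper value outside its range is refused whole. The fingers move at their own pace and stop on an object; "force" is the grip in N (left out, the last holds). Time passes only in rows, so rows that repeat a pose let the fingers close. It gives the time, the measured TCP pose, the force and the opening at its end, in the units of the state.
- robot.observe(): the state, without advancing time (a new reading comes with each control period).
- robot.read_camera(name): name is "scene" or "top" or "wrist"; returns the picture (480x640x3 uint8, red, green, blue); there is no depth.
- robot.camera_info(name): a dict with "fx", "fy", "cx", "cy" (pixels), "R" (3x3) and "t" (3): a world point X has camera coordinates R X + t. Camera axes: x right, y down, z forward; pixel columns grow to the right and rows downward; lengths in mm; the calibration is good to about 2 mm. A picture is of the moment at which its call begins: read the wrist's pose just before it. camera_info takes no time and is no camera call; for the wrist camera it gives the pose at the moment of the call.
- robot.sign_off(): hands the job in, once; it reports no verdict.
The state is a dict: "t": time; "joint_pos": joint angles; "qd": joint speeds; "tau": joint torques, N m; "ee_pos": TCP position; "eef_rot": TCP orientation; "contact_force": force on the tool from outside, world axes, zero at the start; "torque": the same for the moment, N m; "width": finger opening in mm.
Only numpy, scipy, OpenCV 4.12 (cv2) and the standard library are available. Lean on these libraries where they do the work, as an engineer would, in place of code of your own. Each camera call takes 0.05 s, during which the arm holds its last target.

## Task

The teeth of the big demonstration jaw have worked up out of the gum. Run the fingertips round the arch from the tooth beside the red dot to the tooth beside the blue dot, lightly pressing every tooth down home in turn, one after the other and skipping none. Leave the jaw where it lies, never lift or shove it or lean hard on it, leave the things around it alone, and finish clear of everything.

Things in the scene. Friction and masses are not known exactly. Their poses are not given: they have to be found in the camera images.
- jaw: Enlarged plaster demonstration jaw, loose, 2 kg, flat on the table, turned any way round: cream D-shaped base about 210 mm wide, 200 mm long, 28 mm thick, with a pink horseshoe gum ridge (top 45 mm above the table) holding ten ivory teeth. Origin on the table under the base; z up, -x to the rounded front of the arch, +y to the blue-dot side, +x to the straight back edge.
- red_mark (a point): Centre of the flat red dot (24 mm across) on top of the base just behind the last tooth at the starting end of the arch (tooth 0).
- blue_mark (a point): Centre of the flat blue dot (24 mm across) on top of the base just behind the last tooth at the finishing end of the arch (tooth 9).
- tooth0_top (a point): Highest point of tooth 0, beside the red dot; moves with it. Teeth are numbered along the arch from red to blue, about 30 mm apart (only closed fingertips fit one at a time). Each is a round ivory dome (25 to 27 mm across, top rounded to 20 mm radius) that slides straight down; its top is 60 mm above the table when fully proud, 55 mm when home.
- tooth9_top (a point): Highest point of tooth 9, the tooth beside the blue dot; like tooth 0.
- tooth0 (a joint): How far tooth 0 is pushed down, m: 0 fully proud, 0.005 home on its stop. Friction fit: about 1.5 N moves it slowly, and it stays where it is left. Its centre is at x 39, y -80 mm in the jaw frame.
- tooth1 (a joint): The same for tooth 1, centred at x 10, y -74 mm in the jaw frame.
- tooth2 (a joint): The same for tooth 2, centred at x -18, y -61 mm in the jaw frame.
- tooth3 (a joint): The same for tooth 3, centred at x -40, y -41 mm in the jaw frame.
- tooth4 (a joint): The same for tooth 4, centred at x -53, y -15 mm in the jaw frame.
- tooth5 (a joint): The same for tooth 5, centred at x -53, y 15 mm in the jaw frame.
- tooth6 (a joint): The same for tooth 6, centred at x -40, y 41 mm in the jaw frame.
- tooth7 (a joint): The same for tooth 7, centred at x -18, y 61 mm in the jaw frame.
- tooth8 (a joint): The same for tooth 8, centred at x 10, y 74 mm in the jaw frame.
- tooth9 (a joint): The same for tooth 9, centred at x 39, y 80 mm in the jaw frame.
- stain_jar: Loose dark teal jar, 34 mm across, 65 mm tall, on the table behind or beside the jaw; origin under its centre.
- powder_jar: Loose dark blue jar with pale label, 38 mm across, 75 mm tall, on the table near the jaw; origin under its centre.
- dappen: Loose little green glass cup, 28 mm across and 16 mm tall, standing on the plaster inside the horseshoe; origin under its centre.
- cast_a: Loose life-size dental cast, 62 mm wide, 30 mm tall, on the table to the robot's left; origin under it.
- cast_b: Loose life-size dental cast, 62 mm wide, 30 mm tall, on the table to the robot's right; origin under it.
- gas_can: Loose yellow spray can, 44 mm across, 150 mm tall, far left; origin under its centre.
- mixing_bowl: Loose ochre bowl, 90 mm across, 50 mm tall, far right; origin under its centre.

How it is judged (in metres and radians):
On the way, in this order (a step that is already met when the one before it is completed fails the run):
1. tooth 0 (by the red dot) is pressed down (value of joint tooth0 above 0.0035 m), for 0.05 s.
2. tooth 1 is pressed down (value of joint tooth1 above 0.0035 m), for 0.05 s.
3. tooth 2 is pressed down (value of joint tooth2 above 0.0035 m), for 0.05 s.
4. tooth 3 is pressed down (value of joint tooth3 above 0.0035 m), for 0.05 s.
5. tooth 4 is pressed down (value of joint tooth4 above 0.0035 m), for 0.05 s.
6. tooth 5 is pressed down (value of joint tooth5 above 0.0035 m), for 0.05 s.
7. tooth 6 is pressed down (value of joint tooth6 above 0.0035 m), for 0.05 s.
8. tooth 7 is pressed down (value of joint tooth7 above 0.0035 m), for 0.05 s.
9. tooth 8 is pressed down (value of joint tooth8 above 0.0035 m), for 0.05 s.
10. tooth 9 (by the blue dot) is pressed down (value of joint tooth9 above 0.0035 m), for 0.05 s.
At the end, for the whole second after the job is handed in: All ten teeth are at least 3.5 mm down (home is 5 mm), pressed in order from red to blue; the jaw lies flat within 20 mm of where it started, at rest; the seven loose things around it within 15 mm of where they started (value of joint each of tooth0, tooth1, tooth2, tooth3, tooth4, tooth5, tooth6, tooth7, tooth8, tooth9 above 0.0035 m and distance of jaw from where it was at the start of the episode below 0.02 m and angle between jaw's own z axis and vertical below 0.03 rad and linear speed of jaw below 0.01 m/s and distance of each of stain_jar, powder_jar, dappen, cast_a, cast_b, gas_can, mixing_bowl from where it was at the start of the episode below 0.015 m); the robot touches nothing.
It fails at once if the jaw is lifted or tipped (its origin rises over 8 mm, or it tilts over 0.1 rad) (height (world z) of jaw above 0.008 m or angle between jaw's own z axis and vertical above 0.1 rad).
It fails at once if the jaw is shoved more than 20 mm (distance of jaw from where it was at the start of the episode above 0.02 m).
It fails at once if the fingers lean on the jaw with more than 35 N (contact force between the fingers and jaw above 35 N).
It fails at once if the gripper's body or the arm, not the fingers, presses on the jaw with more than 3 N (contact force between the arm and jaw above 3 N).
It fails at once if a loose thing standing around is moved more than 15 mm or knocked over (distance of any of stain_jar, powder_jar, dappen, cast_a, cast_b, gas_can, mixing_bowl from where it was at the start of the episode above 0.015 m or angle between any of stain_jar, powder_jar, dappen, cast_a, cast_b, gas_can, mixing_bowl's own z axis and vertical above 0.4 rad).
It also fails if it takes over 48 s, if anything falls off the work surface, if the arm or the gripper's body presses on something with over 40 N, if the wrist force passes 120 N, or if a joint passes its speed limit or range.

## Working session

There is one attempt and no reset: what is moved stays moved. The work goes in short steps, Python scripts to look and compute and a tool call to move; the robot and the scene stay as the last step left them, time stands still between calls to the robot, and variables do not carry over. Pictures are saved under pics/ and viewed, and the job is handed in when it is done.

Besides the shell and the picture viewer there is one more tool, called after "Emit:" as name(argument=value, ...) on one line, values as JSON. carry_out: Moves the arm, as the interface text tells. Its arguments: {"type":"object","properties":{"increments":{"type":"array","items":{"type":"array","items":{"type":"number"}}},"force":{"type":"number"}},"required":["increments"]}

```bash
mkdir -p pics; ls; python3 - <<'E'
from rig import robot
import cv2
s=robot.observe()
print({k:s[k] for k in s})
for n in("scene","top"):
    im=robot.read_camera(n); cv2.imwrite(f"pics/{n}0.png",im[:,:,::-1])
    print(n,robot.camera_info(n))
E
```

```text
pics
{'t': 0.0, 'joint_pos': array([-1.30289635,  0.3218233 , -0.07011003,  1.45169935,  0.02258686,
        1.37079239, -0.0569269 ]), 'qd': array([ 1.21623985e-03,  1.73150071e-03,  9.30108912e-05,  1.83129748e-03,
       -6.40070476e-04, -1.84021484e-03, -1.23605716e-03]), 'tau': array([ 1.72590699e-04, -4.91308558e+01, -4.03710930e-01, -3.12516010e+01,
       -6.39278744e-02,  4.38902120e-02,  1.85984309e-04]), 'ee_pos': array([163.09154381, 628.62277388, 221.44929372]), 'eef_rot': array([-0.43314693,  0.55977714,  0.4322663 ,  0.55872993]), 'contact_force': array([ 0.76136641, -0.2438801 , -0.62345087]), 'torque': array([-0.00384041,  0.01199957, -0.01698844]), 'width': 87.13262948063698}
scene {'fx': 481.74506211899757, 'fy': 481.74506211899757, 'cx': 326.5860651023587, 'cy': 236.8538281100903, 'R': array([[-0.80832628,  0.58847868,  0.01736316],
       [ 0.44290396,  0.62726791, -0.6406021 ],
       [-0.38787203, -0.5101253 , -0.76767667]]), 't': array([ 423.84658517, -200.08215774, 1415.12777461])}
top {'fx': 532.4654841144954, 'fy': 532.4654841144954, 'cx': 324.3330361443965, 'cy': 232.6636112473529, 'R': array([[-0.0639621 , -0.99793242, -0.00630384],
       [-0.97647925,  0.0638879 , -0.20592865],
       [ 0.20590561, -0.00701606, -0.97854671]]), 't': array([  38.29690264,  559.59314357, 1435.39163041])}
```

View pics/top0.png

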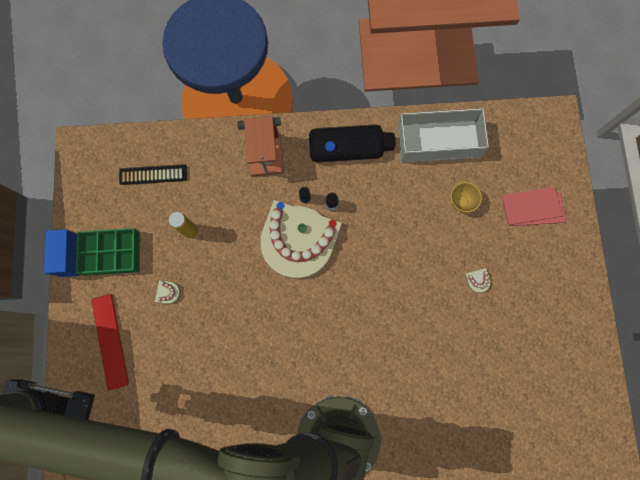

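View pics/scene0.png

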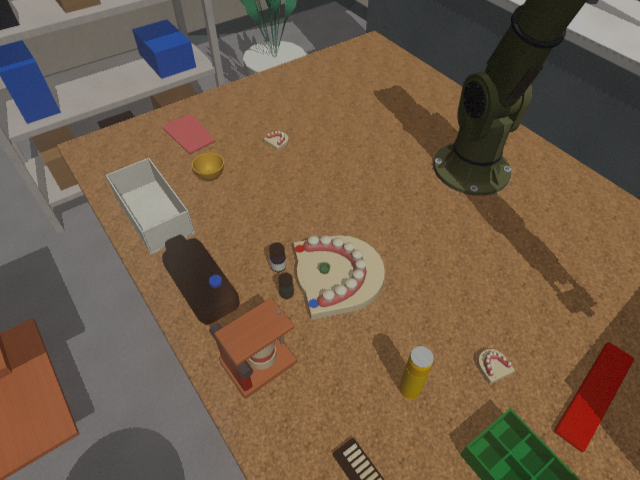

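The top picture shows the jaw at about (300,240), the red dot at about (332,224) and the blue dot at about (280,206). The two jars stand behind it at (305,194) and (332,201). The arch front faces the robot. Next I'll measure the dots in both views.

```bash
cat > h.py <<'E'
import numpy as np, cv2
from rig import robot
from scipy.spatial.transform import Rotation as Rn
T=np.array([[39,-80],[10,-74],[-18,-61],[-40,-41],[-53,-15],[-53,15],[-40,41],[-18,61],[10,74],[39,80]],float)
def ray(ci,uv,z):
    R=np.array(ci['R']);t=np.array(ci['t']);c=-R.T@t
    d=R.T@np.array([(uv[0]-ci['cx'])/ci['fx'],(uv[1]-ci['cy'])/ci['fy'],1.])
    return c+d*(z-c[2])/d[2]
def proj(ci,X):
    p=np.array(ci['R'])@np.array(X)+np.array(ci['t']);return np.array([ci['fx']*p[0]/p[2]+ci['cx'],ci['fy']*p[1]/p[2]+ci['cy']])
def blobs(mask,amin=15):
    n,l,s,c=cv2.connectedComponentsWithStats(mask.astype(np.uint8))
    return [(c[i],s[i]) for i in range(1,n) if s[i][4]>=amin]
def masks(im):
    h=cv2.cvtColor(im,cv2.COLOR_RGB2HSV).astype(int);H,S,V=h[...,0],h[...,1],h[...,2]
    return dict(red=((H<5)|(H>175))&(S>200)&(V>110),blue=(H>105)&(H<125)&(S>150)&(V>110))
E
python3 - <<'E'
from h import *
for n,box in (("top",(255,190,350,290)),("scene",(280,220,400,330))):
    im=cv2.imread(f"pics/{n}0.png")[:,:,::-1].copy();ci=robot.camera_info(n)
    x0,y0,x1,y1=box
    sub=im[y0:y1,x0:x1]
    cv2.imwrite(f"pics/{n}0z.png",cv2.resize(sub,None,fx=6,fy=6,interpolation=cv2.INTER_CUBIC)[:600,:800,::-1])
    for k,m in masks(sub).items():
        for c,s in blobs(m,8): print(n,k,c+[x0,y0],s[4],ray(ci,c+[x0,y0],28).round(1))
E
```

```text
top blue [280.  205.2] 30 [656.8 124.8  28. ]
scene red [299.11538462 248.53846154] 26 [590.6 -23.9  28. ]
scene blue [313.         303.18181818] 33 [652.4 123.4  28. ]
```

View pics/top0z.png

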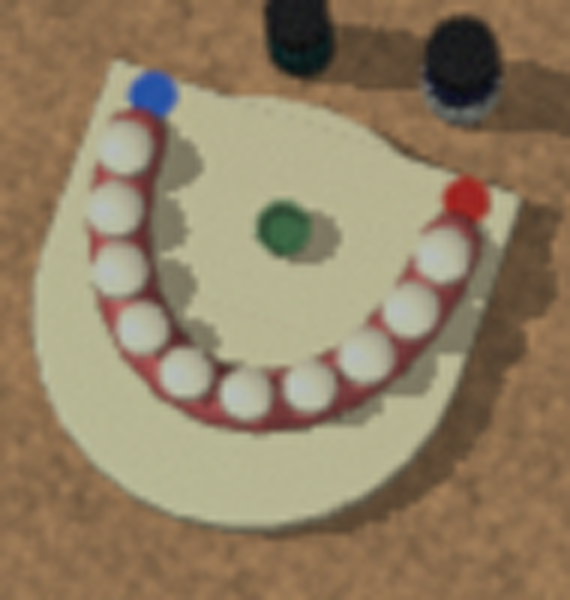

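View pics/scene0z.png

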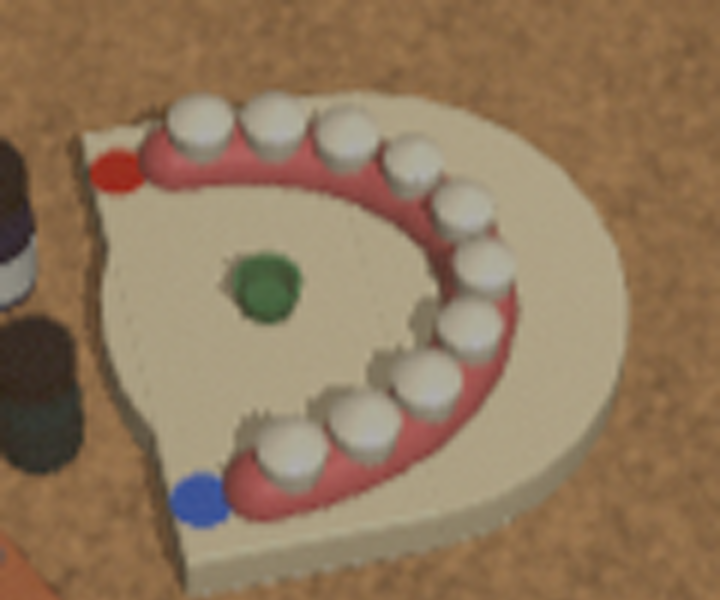

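```bash
cat >> h.py <<'E'
def fit(J,W):
    """2D rigid fit W=R J+t -> yaw,t,resid"""
    jc,wc=J.mean(0),W.mean(0)
    A=np.c_[J-jc,np.zeros(len(J))];B=np.c_[W-wc,np.zeros(len(W))]
    r,_=Rn.align_vectors(np.vstack([B,[0,0,1e3]]),np.vstack([A,[0,0,1e3]]))
    M=r.as_matrix()[:2,:2];t=wc-M@jc
    return np.degrees(np.arctan2(M[1,0],M[0,0])),t,M,W-(J@M.T+t)
E
python3 - <<'E'
from h import *
# zoomed-picture positions of teeth read roughly from pictures are refined by mask
for n,box in (("top",(255,190,350,290)),("scene",(280,220,400,330))):
    im=cv2.imread(f"pics/{n}0.png")[:,:,::-1].copy();ci=robot.camera_info(n)
    x0,y0,x1,y1=box
    sub=cv2.resize(im[y0:y1,x0:x1],None,fx=6,fy=6,interpolation=cv2.INTER_CUBIC)
    h=cv2.cvtColor(sub,cv2.COLOR_RGB2HSV)
    m=((h[...,1]<45)&(h[...,2]>140)).astype(np.uint8)
    m=cv2.erode(m,np.ones((9,9)))
    bl=blobs(m,150)
    print(n,len(bl))
    for c,s in bl:
        p=(c+.5)/6-.5+[x0,y0]; print(c.round(),s[4],ray(ci,p,56).round(1))
E
```

```text
top 10
[122. 148.] 1309 [623.6 138.2  56. ]
[113. 210.] 1273 [594.2 144.1  56. ]
[441. 256.] 1286 [561.9  -8.7  56. ]
[118. 272.] 1327 [564.2 143.   56. ]
[409. 310.] 1328 [537.1   8.   56. ]
[142. 329.] 1070 [536.2 132.9  56. ]
[364. 356.] 1342 [516.7  30.2  56. ]
[185. 373.] 1137 [514.  113.7  56. ]
[309. 387.] 1158 [504.   56.8  56. ]
[245. 394.] 1164 [502.5  86.5  56. ]
scene 10
[280. 124.] 1127 [535.   11.5  56. ]
[205. 125.] 1169 [559.5  -5.5  56. ]
[353. 138.] 1087 [515.4  34.3  56. ]
[418. 165.] 986 [502.4  60.1  56. ]
[469. 210.] 1072 [500.3  89.7  56. ]
[490. 269.] 1137 [511.2 116.6  56. ]
[475. 330.] 1235 [533.9 135.7  56. ]
[433. 385.] 1385 [562.6 146.5  56. ]
[370. 426.] 1583 [592.7 147.2  56. ]
[297. 454.] 1507 [621.9 141.7  56. ]
```

```bash
python3 - <<'E'
from h import *
top=np.array([[561.9,-8.7],[537.1,8],[516.7,30.2],[504,56.8],[502.5,86.5],[514,113.7],[536.2,132.9],[564.2,143],[594.2,144.1],[623.6,138.2]])
sc=np.array([[559.5,-5.5],[535,11.5],[515.4,34.3],[502.4,60.1],[500.3,89.7],[511.2,116.6],[533.9,135.7],[562.6,146.5],[592.7,147.2],[621.9,141.7]])
for W in (top,sc,(top+sc)/2):
    a,t,M,r=fit(T,W); print(a.round(2),t.round(1),np.abs(r).max().round(1))
P=T@M.T+t
print(P.round(1))
ci=robot.camera_info("wrist");print(ci)
s=robot.observe();R=Rn.from_quat(s['eef_rot']).as_matrix();print(R.round(3),s['t'])
c=-np.array(ci['R']).T@ci['t'];print("cam in tool",(R.T@(c-s['ee_pos'])).round(1), (np.array(ci['R'])@R).round(2))
# tool y direction wanted along the arch
d=np.gradient(P,axis=0);print("tangent deg",np.degrees(np.arctan2(d[:,1],d[:,0])).round(0), "tool y now",np.degrees(np.arctan2(R[1,1],R[0,1])).round(1))
E
```

```text
-22.76 [556.9  79.7] 0.5
-22.79 [554.9  83. ] 0.7
-22.78 [555.9  81.3] 0.6
[[560.9  -7.5]
 [536.5   9.2]
 [515.7  32. ]
 [503.1  59. ]
 [501.2  88. ]
 [512.8 115.7]
 [534.9 134.6]
 [562.9 144.5]
 [593.8 145.7]
 [622.8 140. ]]
{'fx': 414.45295038621975, 'fy': 414.45295038621975, 'cx': 320.2280753057694, 'cy': 244.17525583317388, 'R': array([[ 0.25002735,  0.96823708, -0.00181149],
       [ 0.92626262, -0.23864257,  0.29169724],
       [ 0.28199979, -0.0746102 , -0.95650898]]), 't': array([-648.76548585,  -37.04110564,  390.91071115])}
[[-0.    -0.968  0.251]
 [-0.002  0.251  0.968]
 [-1.    -0.    -0.002]] 0.1
cam in tool [-161.9   79.3   -0.4] [[ 0.    0.    1.  ]
 [-0.29 -0.96  0.  ]
 [ 0.96 -0.29  0.  ]]
tangent deg [146. 139. 124. 104.  80.  54.  30.  11.  -4. -11.] tool y now 165.5
```

```bash
cat > go.py <<'E'
import sys
from h import *
def rel(p,yaw=None,show=True):
    s=robot.observe();R=Rn.from_quat(s['eef_rot']).as_matrix()
    d=R.T@(np.array(p)-s['ee_pos'])/10
    y=np.degrees(np.arctan2(R[1,1],R[0,1]))
    k=0 if yaw is None else -(((yaw-y)+180)%360-180)/5
    if show: print("t",round(s['t'],2),"pos",s['ee_pos'].round(1),"yaw",y.round(1),"F",s['contact_force'].round(1),"-> rel",d.round(2),"turn",round(k,2),"q",s['joint_pos'].round(2),"w",round(s['width'],1))
    return d,k
if __name__=="__main__":
    a=list(map(float,sys.argv[1:])); rel(a[:3],a[3] if len(a)>3 else None)
E
python3 - <<'E'
from h import *
ci=robot.camera_info("top")
for n,p,z in (("can top",(178,219),150),("bowl",(466,198),25),("casta",(168,292),15),("stain",(305,193),65),("powder",(332,199),75),("dappen",(302.5,228.5),10)): print(n,ray(ci,p,z).round(0))
E
python3 go.py 561 -7.5 160 146
```

```text
can top [604. 387. 150.]
bowl [ 644. -415.   25.]
casta [428. 454.  15.]
stain [678.  49.  65.]
powder [652. -26.  75.]
dappen [588.  64.  10.]
t 0.1 pos [163.1 628.7 221.6] yaw 165.5 F [ 0.4  0.2 -0.2] -> rel [  6.25 -54.48 -51.58] turn 3.89 q [-1.3   0.32 -0.07  1.45  0.02  1.37 -0.06] w 86.8
```

Emit:
carry_out(increments=[[0,-3,-3,0,0],[0,-7,-6.5,0,0],[0,-54.4,-51.6,0,0],[0,-54.4,-51.6,0,0],[0,-54.4,-51.6,0,0],[0,-54.4,-51.6,1,0],[0,-54.4,-51.6,2,0],[0,-54.4,-51.6,3,0],[0,-54.4,-51.6,3.9,0],[0,-54.4,-51.6,3.9,0],[0,-54.4,-51.6,3.9,0],[0,-54.4,-51.6,3.9,0]], force=10)

```text
t: 1.3
ee_pos: [477.6, 124.8, 222.5]
eef_rot: [-0.332, 0.624, 0.332, 0.625]
contact_force: [0.4, 0.3, -0.1]
width: 2.9
```

```bash
python3 go.py 561 -7.5 160 146
```

```text
t 1.3 pos [477.6 124.8 222.5] yaw 146.0 F [ 0.4  0.3 -0.1] -> rel [  6.24 -14.32  -6.3 ] turn -0.01 q [-0.73 -0.03  0.42  1.84  0.01  1.32  0.66] w 2.9
```

Emit:
carry_out(increments=[[2,-5,-2.2,0,0],[4,-10,-4.4,0,0],[6.2,-14.3,-6.3,0,0],[6.2,-14.3,-6.3,0,0],[6.2,-14.3,-6.3,0,0]])

```text
t: 1.8
ee_pos: [559.9, -9.3, 158.7]
eef_rot: [-0.33, 0.627, 0.33, 0.624]
contact_force: [-0.3, 0.7, 0.6]
width: 0.3
```

```bash
python3 go.py 561 -7.5 100 146; python3 - <<'E'
from h import *
ci=robot.camera_info("wrist"); im=robot.read_camera("wrist")
print({k:np.round(v,4).tolist() for k,v in ci.items()})
cv2.imwrite("pics/w1.png",im[:,:,::-1])
import pickle;pickle.dump((ci,im),open("w1.pkl","wb"))
E
```

```text
t 1.8 pos [559.9  -9.3 158.7] yaw 145.6 F [-0.3  0.7  0.6] -> rel [5.87 0.   0.23] turn -0.07 q [-0.55  0.19  0.58  1.78 -0.11  1.21  1.03] w 0.3
{'fx': 414.453, 'fy': 414.453, 'cx': 320.2281, 'cy': 244.1753, 'R': [[0.5637, 0.826, -0.0036], [0.7909, -0.5385, 0.2907], [0.2382, -0.1667, -0.9568]], 't': [-307.3228, -465.3399, 195.0394]}
```

View pics/w1.png

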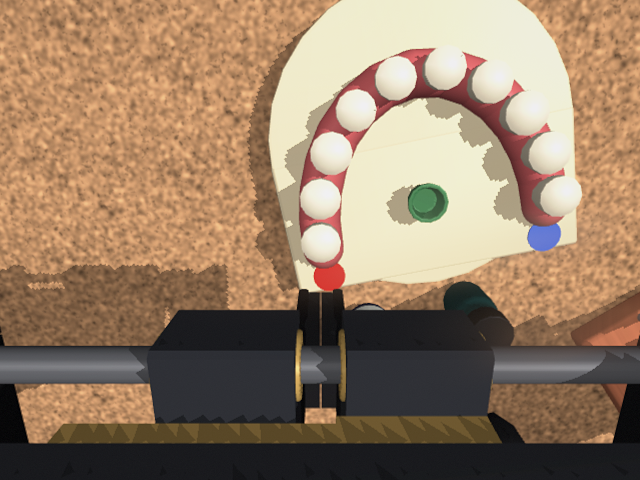

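```bash
python3 - <<'E'
from h import *
import pickle
ci,im=pickle.load(open("w1.pkl","rb"))
px=np.array([[320,243],[320,199],[331,153],[356,110],[396,77],[446,68],[492,82],[525,113],[548,152],[560,195]])
g=cv2.cvtColor(im,cv2.COLOR_RGB2HSV); 
m=((g[...,1]<28)&(g[...,2]>150)).astype(np.uint8)
m=cv2.morphologyEx(m,cv2.MORPH_OPEN,cv2.getStructuringElement(cv2.MORPH_ELLIPSE,(15,15)))
B=[b for b in blobs(m,300)]
W=[]
for p in px:
    c,s=min(B,key=lambda b:np.hypot(*(b[0]-p)));W.append(ray(ci,c,56)[:2]); print(p,c.round(1),s[2:],W[-1].round(1))
W=np.array(W);a,t,M,r=fit(T,W);print(a,t,np.abs(r).max());print((T@M.T+t).round(1))
E
```

```text
[320 243] [322.8 237.8] [ 32  27 660] [558.1  -6.4]
[320 199] [322.8 193.1] [ 33  29 713] [533.3  10.4]
[331 153] [333.7 147. ] [ 34  30 752] [513.2  32.3]
[356 110] [358.6 104. ] [ 32  29 716] [500.6  58.9]
[396  77] [399.3  71.4] [ 33  30 743] [498.7  88.6]
[446  68] [449.7  59.9] [ 31  32 732] [510.1 116.3]
[492  82] [520.2  56. ] [  96  121 7328] [531.5 151.4]
[525 113] [556.  145.5] [ 29  30 683] [590.3 146.9]
[548 152] [556.  145.5] [ 29  30 683] [590.3 146.9]
[560 195] [566.5 189.7] [ 29  28 619] [619.4 140.6]
-24.845563669869275 [555.79279562  83.36919803] 25.185772259799705
[[557.6  -5.6]
 [533.8  12. ]
 [513.8  35.6]
 [502.3  63. ]
 [501.4  92. ]
 [514.  119.3]
 [536.7 137.4]
 [565.1 146.3]
 [596.  146.3]
 [624.8 139.6]]
```

```bash
python3 - <<'E'
from h import *
import pickle
ci,im=pickle.load(open("w1.pkl","rb"))
px=np.array([[320,243],[320,199],[331,153],[356,110],[396,77],[446,68],[492,82],[525,113],[548,152],[560,195]])
g=cv2.medianBlur(im[...,2],5)
C=cv2.HoughCircles(g,cv2.HOUGH_GRADIENT_ALT,1,20,param1=150,param2=0.7,minRadius=15,maxRadius=26)[0]
I=[];W=[]
for i,p in enumerate(px):
    c=min(C,key=lambda b:np.hypot(*(b[:2]-p)))
    if np.hypot(*(c[:2]-p))<8: I.append(i);W.append(ray(ci,c[:2],55)[:2]); print(i,c.round(1),W[-1].round(1))
W=np.array(W);a,t,M,r=fit(T[I],W);print(a,t,np.abs(r).max());print((T@M.T+t).round(1))
# dots
for k,mm in masks(im).items():
    for c,s in blobs(mm,300): print(k,c,s[4],ray(ci,c,28).round(1))
E
```

```text
0 [321.  243.   20.4] [560.6  -9.6]
1 [320.  198.   19.1] [535.1   7. ]
2 [334.  151.   20.6] [515.4  31. ]
3 [355.  109.   21.2] [501.8  55.5]
4 [397.   76.   21.4] [500.2  86.4]
5 [446.   68.   21.8] [512.8 112.7]
6 [492.   81.   21.6] [534.6 131.8]
7 [526.  115.   21.4] [563.6 139.9]
8 [549.  154.   22.2] [592.9 141.5]
9 [562.  194.   20.8] [620.8 137.5]
-23.02103961839789 [555.17703456  78.51380542] 1.753349814308109
[[559.8 -10.4]
 [535.4   6.5]
 [514.8  29.4]
 [502.3  56.4]
 [500.5  85.4]
 [512.3 113. ]
 [534.4 131.9]
 [562.5 141.7]
 [593.3 142.7]
 [622.4 136.9]]
```

```bash
cat >> h.py <<'E'
_a=np.radians(-22.85);P=T@np.array([[np.cos(_a),-np.sin(_a)],[np.sin(_a),np.cos(_a)]]).T+[555.8,80.2]
YAW=[146,139,124,104,80,54,30,11,-4,-11]
E
python3 - <<'E'
from h import *; print(P.round(1))
E
python3 go.py 560.6 -8.7 66 146
```

```text
[[560.7  -8.7]
 [536.3   8.1]
 [515.5  31. ]
 [503.   58. ]
 [501.1  87. ]
 [512.8 114.6]
 [534.9 133.5]
 [562.9 143.4]
 [593.8 144.5]
 [622.8 138.8]]
t 1.85 pos [559.7  -6.6 159.5] yaw 145.8 F [0.1 0.6 0.1] -> rel [ 9.35 -0.2  -0.1 ] turn -0.04 q [-0.55  0.19  0.57  1.78 -0.11  1.21  1.03] w 0.4
```

Emit:
carry_out(increments=[[3,-0.2,-0.1,0,0],[6,-0.2,-0.1,0,0],[8,-0.2,-0.1,0,0],[9.1,-0.2,-0.1,0,0],[9.3,-0.2,-0.1,0,0],[9.3,-0.2,-0.1,0,0]])

```text
t: 2.45
ee_pos: [561.8, -6.5, 68.3]
eef_rot: [-0.332, 0.624, 0.332, 0.625]
contact_force: [0.5, 0.2, 0.3]
width: 0.4
```

```bash
python3 go.py 560.6 -8.7 55.5 146;  python3 - <<'E'
from h import *
im=robot.read_camera("wrist")
cv2.imwrite("pics/w2.png",im[:,:,::-1])
E
python3 go.py 560.6 -8.7 55.5 146
```

```text
t 2.45 pos [561.8  -6.5  68.3] yaw 146.0 F [0.5 0.2 0.3] -> rel [ 1.28 -0.02 -0.25] turn 0.01 q [-0.52  0.29  0.56  1.87 -0.18  1.03  1.09] w 0.4
t 2.5 pos [562.2  -6.8  68.8] yaw 146.0 F [-0.5 -0.7  0.6] -> rel [ 1.33  0.03 -0.25] turn 0.0 q [-0.52  0.29  0.56  1.87 -0.18  1.03  1.09] w 0.6
```

View pics/w2.png

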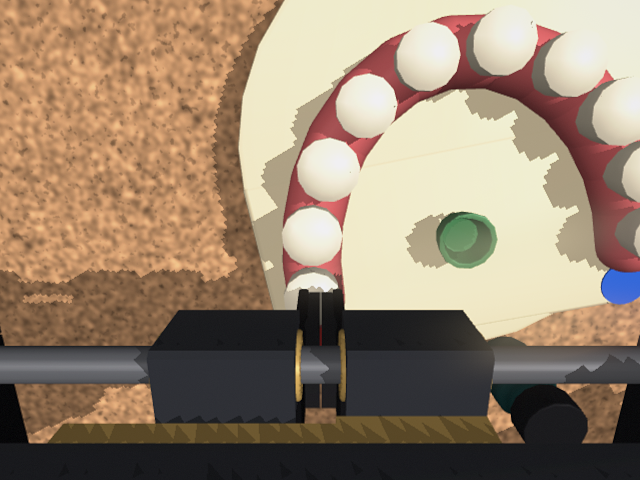

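Emit:
carry_out(increments=[[0,0,-0.25,0,0],[0.4,0,-0.25,0,0],[0.7,0,-0.25,0,0],[0.9,0,-0.25,0,0],[1.1,0,-0.25,0,0],[1.1,0,-0.25,0,0]])

```text
t: 3.1
ee_pos: [560.1, -9.5, 56.4]
eef_rot: [-0.332, 0.624, 0.332, 0.625]
contact_force: [0.6, -0.1, 0.5]
width: 0.6
```

```bash
python3 go.py 560.6 -8.7 55 146
```

```text
t 3.1 pos [560.1  -9.5  56.4] yaw 146.0 F [ 0.6 -0.1  0.5] -> rel [0.14 0.01 0.09] turn -0.01 q [-0.51  0.3   0.55  1.88 -0.19  1.01  1.1 ] w 0.6
```

Emit:
carry_out(increments=[[0.1,0,0,0,0],[0.1,0,0,0,0],[0.1,0,0,0,0]])

```text
t: 3.4
ee_pos: [560.1, -9.5, 55.6]
eef_rot: [-0.332, 0.624, 0.332, 0.624]
contact_force: [-0.2, -0.6, 1.1]
width: 0.7
```

```bash
python3 go.py 560.6 -8.7 55 146
```

```text
t 3.4 pos [560.1  -9.5  55.6] yaw 146.0 F [-0.2 -0.6  1.1] -> rel [ 0.06 -0.    0.09] turn -0.01 q [-0.51  0.3   0.55  1.88 -0.19  1.01  1.1 ] w 0.7
```

Emit:
carry_out(increments=[[0.1,0,0,0,0],[0.1,0,0,0,0],[0.1,0,0,0,0]])

```text
t: 3.7
ee_pos: [560.2, -9.5, 54.9]
eef_rot: [-0.332, 0.624, 0.332, 0.625]
contact_force: [-0.8, -0.2, 4.2]
width: 0.5
```

```bash
python3 go.py 560.6 -8.7 55 146
```

```text
t 3.7 pos [560.2  -9.5  54.9] yaw 146.0 F [-0.8 -0.2  4.2] -> rel [-0.01  0.01  0.09] turn -0.01 q [-0.51  0.3   0.55  1.88 -0.19  1.01  1.1 ] w 0.5
```

```bash
python3 go.py 536.3 8.1 55 139
```

```text
t 3.7 pos [560.2  -9.5  54.9] yaw 146.0 F [-0.8 -0.2  4.2] -> rel [-0.01  2.96  0.12] turn 1.39 q [-0.51  0.3   0.55  1.88 -0.19  1.01  1.1 ] w 0.5
```

Emit:
carry_out(increments=[[-0.6,0,0,0,0],[-1.2,0,0,0,0],[-1.2,1.5,0.06,0.7,0],[-1.2,2.95,0.12,1.4,0],[-1.2,2.95,0.12,1.4,0],[-1.2,2.95,0.12,1.4,0],[-0.8,2.95,0.12,1.4,0],[-0.4,2.95,0.12,1.4,0],[-0.2,2.95,0.12,1.4,0],[0,2.95,0.12,1.4,0],[0.05,2.95,0.12,1.4,0],[0.05,2.95,0.12,1.4,0]])

```text
t: 4.9
ee_pos: [537.0, 7.5, 54.8]
eef_rot: [-0.293, 0.643, 0.293, 0.644]
contact_force: [-0.4, -0.9, 6.6]
width: 0.5
```

```bash
python3 go.py 536.3 8.1 55 139;python3 go.py 515.5 31 55 124
```

```text
t 4.9 pos [537.    7.5  54.8] yaw 138.9 F [-0.4 -0.9  6.6] -> rel [-0.02  0.09 -0.  ] turn -0.01 q [-0.57  0.25  0.57  1.94 -0.16  0.99  0.93] w 0.5
t 4.9 pos [537.    7.5  54.8] yaw 138.9 F [-0.4 -0.9  6.6] -> rel [-0.02  3.16  0.36] turn 2.99 q [-0.57  0.25  0.57  1.94 -0.16  0.99  0.93] w 0.5
```

Emit:
carry_out(increments=[[-0.6,0,0,0,0],[-1.2,0,0,0,0],[-1.2,1.6,0.18,1.5,0],[-1.2,3.15,0.36,3,0],[-1.2,3.15,0.36,3,0],[-1.2,3.15,0.36,3,0],[-0.8,3.15,0.36,3,0],[-0.4,3.15,0.36,3,0],[-0.2,3.15,0.36,3,0],[0,3.15,0.36,3,0],[0,3.15,0.36,3,0],[0,3.15,0.36,3,0]])

```text
t: 6.1
ee_pos: [515.5, 30.8, 54.8]
eef_rot: [-0.207, 0.676, 0.206, 0.677]
contact_force: [-1.2, -0.8, 6.3]
width: 0.6
```

```bash
python3 go.py 515.5 31 55 124;python3 go.py 503 58 55 104; python3 - <<'E'
from h import *
im=robot.read_camera("wrist")
cv2.imwrite("pics/w3.png",im[:,:,::-1])
E
```

```text
t 6.1 pos [515.5  30.8  54.8] yaw 123.9 F [-1.2 -0.8  6.3] -> rel [-0.02  0.02  0.01] turn -0.01 q [-0.65  0.21  0.59  1.99 -0.14  0.98  0.6 ] w 0.6
t 6.1 pos [515.5  30.8  54.8] yaw 123.9 F [-1.2 -0.8  6.3] -> rel [-0.02  2.95  0.48] turn 3.99 q [-0.65  0.21  0.59  1.99 -0.14  0.98  0.6 ] w 0.6
```

View pics/w3.png

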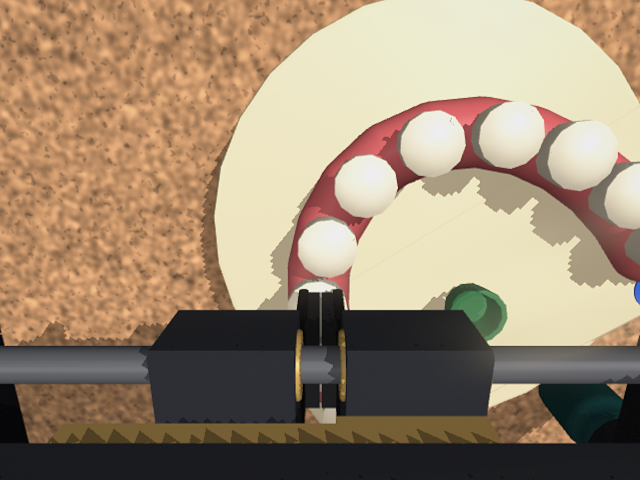

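The fingertips (about (320,295)) sit centred on tooth 2, and the force of 6 N shows the tooth is on its stop. Tooth 3, at (327,248), is next.

Emit:
carry_out(increments=[[-0.6,0,0,0,0],[-1.2,0,0,0,0],[-1.2,1,0.16,1.4,0],[-1.2,2,0.32,2.7,0],[-1.2,2.95,0.48,4,0],[-1.2,2.95,0.48,4,0],[-0.9,2.95,0.48,4,0],[-0.5,2.95,0.48,4,0],[-0.2,2.95,0.48,4,0],[0,2.95,0.48,4,0],[0,2.95,0.48,4,0],[0,2.95,0.48,4,0]])

```text
t: 7.35
ee_pos: [502.8, 58.1, 54.8]
eef_rot: [-0.086, 0.702, 0.086, 0.702]
contact_force: [-2.2, -0.7, 7.8]
width: 0.3
```

```bash
python3 go.py 503 58 55 104; python3 go.py 501.1 87 55 80
```

```text
t 7.35 pos [502.8  58.1  54.8] yaw 104.0 F [-2.2 -0.7  7.8] -> rel [-0.02 -0.02  0.02] turn -0.01 q [-0.73  0.19  0.62  2.01 -0.13  0.98  0.19] w 0.3
t 7.35 pos [502.8  58.1  54.8] yaw 104.0 F [-2.2 -0.7  7.8] -> rel [-0.02  2.84  0.53] turn 4.79 q [-0.73  0.19  0.62  2.01 -0.13  0.98  0.19] w 0.3
```

Emit:
carry_out(increments=[[-0.6,0,0,0,0],[-1.2,0,0,0,0],[-1.2,1,0.18,1.6,0],[-1.2,2,0.36,3.2,0],[-1.2,2.85,0.53,4.8,0],[-1.2,2.85,0.53,4.8,0],[-0.9,2.85,0.53,4.8,0],[-0.5,2.85,0.53,4.8,0],[-0.2,2.85,0.53,4.8,0],[0,2.85,0.53,4.8,0],[0,2.85,0.53,4.8,0],[0,2.85,0.53,4.8,0]])

```text
t: 8.55
ee_pos: [500.9, 87.0, 54.8]
eef_rot: [0.062, 0.704, -0.062, 0.704]
contact_force: [-2.5, -1.0, 8.0]
width: 0.4
```

```bash
python3 go.py 501.1 87 55 80; python3 go.py 512.8 114.6 55 54
```

```text
t 8.55 pos [500.9  87.   54.8] yaw 80.0 F [-2.5 -1.   8. ] -> rel [-0.02  0.01  0.02] turn -0.01 q [-0.81  0.2   0.64  2.01 -0.14  0.98 -0.27] w 0.4
t 8.55 pos [500.9  87.   54.8] yaw 80.0 F [-2.5 -1.   8. ] -> rel [-0.02  2.93  0.69] turn 5.19 q [-0.81  0.2   0.64  2.01 -0.14  0.98 -0.27] w 0.4
```

Emit:
carry_out(increments=[[-0.6,0,0,0,0],[-1.2,0,0,0,0],[-1.2,1,0.2,1.6,0],[-1.2,2,0.4,3.2,0],[-1.2,2.93,0.69,4.8,0],[-1.2,2.93,0.69,5.2,0],[-0.9,2.93,0.69,5.2,0],[-0.5,2.93,0.69,5.2,0],[-0.2,2.93,0.69,5.2,0],[0,2.93,0.69,5.2,0],[0,2.93,0.69,5.2,0],[0,2.93,0.69,5.2,0]])

```text
t: 9.75
ee_pos: [512.7, 115.1, 54.8]
eef_rot: [0.219, 0.673, -0.218, 0.672]
contact_force: [-2.0, -0.4, 7.3]
width: 0.5
```

```bash
python3 go.py 512.8 114.6 55 54; python3 go.py 534.9 133.5 55 30; python3 - <<'E'
from h import *
im=robot.read_camera("wrist")
cv2.imwrite("pics/w4.png",im[:,:,::-1])
E
```

```text
t 9.75 pos [512.7 115.1  54.8] yaw 54.0 F [-2.  -0.4  7.3] -> rel [-0.02 -0.04  0.04] turn -0.01 q [-0.88  0.24  0.68  1.97 -0.18  0.99 -0.74] w 0.5
t 9.75 pos [512.7 115.1  54.8] yaw 54.0 F [-2.  -0.4  7.3] -> rel [-0.01  2.79  0.72] turn 4.79 q [-0.88  0.24  0.68  1.97 -0.18  0.99 -0.74] w 0.5
```

View pics/w4.png

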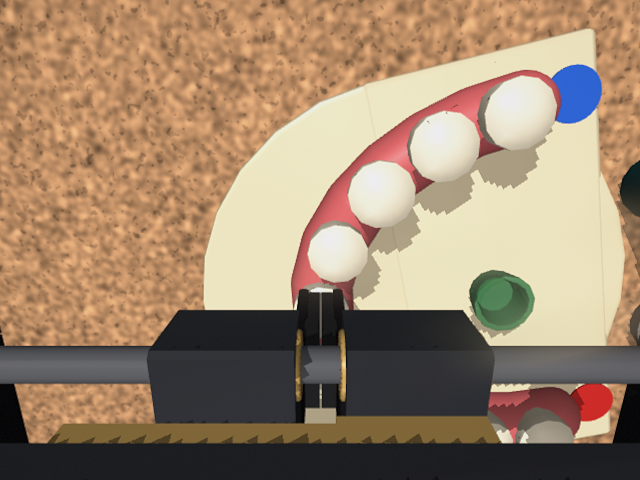

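The fingertips are centred on tooth 5, at about (322,295). Teeth 6 to 9 are still proud, from (338,253) to (520,112).

Emit:
carry_out(increments=[[-0.6,0,0,0,0],[-1.2,0,0,0,0],[-1.2,1,0.24,1.6,0],[-1.2,2,0.48,3.2,0],[-1.2,2.8,0.7,4.8,0],[-1.2,2.8,0.7,4.8,0],[-0.9,2.8,0.7,4.8,0],[-0.5,2.8,0.7,4.8,0],[-0.2,2.8,0.7,4.8,0],[0,2.8,0.7,4.8,0],[0,2.8,0.7,4.8,0],[0,2.8,0.7,4.8,0]])

```text
t: 11.0
ee_pos: [534.5, 133.4, 54.8]
eef_rot: [0.354, 0.613, -0.354, 0.612]
contact_force: [-1.8, -0.7, 8.0]
width: 0.6
```

```bash
python3 go.py 534.9 133.5 55 30; python3 go.py 562.9 143.4 55 11
```

```text
t 11.0 pos [534.5 133.4  54.8] yaw 30.0 F [-1.8 -0.7  8. ] -> rel [-0.02  0.04  0.01] turn -0.0 q [-0.92  0.31  0.73  1.91 -0.25  1.01 -1.14] w 0.6
t 11.0 pos [534.5 133.4  54.8] yaw 30.0 F [-1.8 -0.7  8. ] -> rel [-0.02  2.96  0.55] turn 3.8 q [-0.92  0.31  0.73  1.91 -0.25  1.01 -1.14] w 0.6
```

Emit:
carry_out(increments=[[-0.6,0,0,0,0],[-1.2,0,0,0,0],[-1.2,1,0.18,1.3,0],[-1.2,2,0.36,2.6,0],[-1.2,2.95,0.55,3.8,0],[-1.2,2.95,0.55,3.8,0],[-0.9,2.95,0.55,3.8,0],[-0.5,2.95,0.55,3.8,0],[-0.2,2.95,0.55,3.8,0],[0,2.95,0.55,3.8,0],[0,2.95,0.55,3.8,0],[0,2.95,0.55,3.8,0]])

```text
t: 12.2
ee_pos: [562.7, 143.5, 54.8]
eef_rot: [0.45, 0.546, -0.45, 0.545]
contact_force: [-3.0, -0.5, 8.4]
width: 0.3
```

```bash
python3 go.py 562.9 143.4 55 11; python3 go.py 593.8 144.5 55 -4
```

```text
t 12.2 pos [562.7 143.5  54.8] yaw 11.0 F [-3.  -0.5  8.4] -> rel [-0.02  0.02  0.01] turn -0.01 q [-0.93  0.39  0.77  1.84 -0.32  1.04 -1.42] w 0.3
t 12.2 pos [562.7 143.5  54.8] yaw 11.0 F [-3.  -0.5  8.4] -> rel [-0.02  3.07  0.49] turn 2.99 q [-0.93  0.39  0.77  1.84 -0.32  1.04 -1.42] w 0.3
```

Emit:
carry_out(increments=[[-0.6,0,0,0,0],[-1.2,0,0,0,0],[-1.2,1,0.16,1,0],[-1.2,2,0.32,2,0],[-1.2,3.07,0.49,3,0],[-1.2,3.07,0.49,3,0],[-0.9,3.07,0.49,3,0],[-0.5,3.07,0.49,3,0],[-0.2,3.07,0.49,3,0],[0,3.07,0.49,3,0],[0,3.07,0.49,3,0],[0,3.07,0.49,3,0]])

```text
t: 13.4
ee_pos: [593.7, 144.7, 54.8]
eef_rot: [0.517, 0.483, -0.517, 0.482]
contact_force: [-2.5, -1.0, 7.1]
width: 0.4
```

```bash
python3 go.py 593.8 144.5 55 -4; python3 go.py 622.8 138.8 55 -11
```

```text
t 13.4 pos [593.7 144.7  54.8] yaw -4.0 F [-2.5 -1.   7.1] -> rel [-0.02  0.01  0.02] turn -0.0 q [-0.92  0.47  0.8   1.76 -0.38  1.07 -1.63] w 0.4
t 13.4 pos [593.7 144.7  54.8] yaw -4.0 F [-2.5 -1.   7.1] -> rel [-0.02  2.95  0.39] turn 1.4 q [-0.92  0.47  0.8   1.76 -0.38  1.07 -1.63] w 0.4
```

Emit:
carry_out(increments=[[-0.6,0,0,0,0],[-1.2,0,0,0,0],[-1.2,1,0.13,0.5,0],[-1.2,2,0.26,1,0],[-1.2,2.95,0.39,1.4,0],[-1.2,2.95,0.39,1.4,0],[-0.9,2.95,0.39,1.4,0],[-0.5,2.95,0.39,1.4,0],[-0.2,2.95,0.39,1.4,0],[0,2.95,0.39,1.4,0],[0,2.95,0.39,1.4,0],[0,2.95,0.39,1.4,0]])

```text
t: 14.6
ee_pos: [623.2, 138.6, 54.9]
eef_rot: [0.546, 0.45, -0.546, 0.449]
contact_force: [-1.6, -0.6, 6.2]
width: 0.7
```

```bash
python3 go.py 622.8 138.8 55 -11
```

```text
t 14.6 pos [623.2 138.6  54.9] yaw -11.0 F [-1.6 -0.6  6.2] -> rel [-0.01 -0.04 -0.01] turn -0.01 q [-0.88  0.54  0.81  1.69 -0.43  1.1  -1.7 ] w 0.7
```

All ten teeth are pressed, each with about 4 to 8 N on its stop. Now I'll lift clear and back away to check.

Emit:
carry_out(increments=[[-1,0,0,0,0],[-3,0,0,0,0],[-7,0,0,0,0],[-11,0,0,0,0],[-15,0,0,0,0],[-17,-4,0,0,0],[-17,-8,0,0,0],[-17,-12,0,0,0],[-17,-15,0,0,0],[-17,-15,0,0,0],[-17,-15,0,0,0],[-17,-15,0,0,0]])

```text
t: 15.8
ee_pos: [476.9, 167.0, 224.4]
eef_rot: [0.546, 0.449, -0.546, 0.45]
contact_force: [0.1, 0.2, -0.6]
width: 0.6
```

```bash
python3 go.py 622.8 138.8 55 -11; python3 - <<'E'
from h import *
for n in ("wrist","top","scene"):
    im=robot.read_camera(n)
    cv2.imwrite(f"pics/{n}9.png",im[:,:,::-1])
    if n=="scene":
        a=cv2.imread("pics/scene0.png")[220:330,270:400];b=im[220:330,270:400,::-1]
        cv2.imwrite("pics/cmp.png",cv2.resize(np.vstack([a,b])if 0 else np.hstack([a,b]),None,fx=3,fy=3,interpolation=cv2.INTER_CUBIC))
E
```

```text
t 15.8 pos [476.9 167.  224.4] yaw -11.1 F [ 0.1  0.2 -0.6] -> rel [16.96 14.84 -0.03] turn -0.02 q [-1.29 -0.02  0.91  1.83  0.02  1.33 -2.16] w 0.6
```

View pics/wrist9.png

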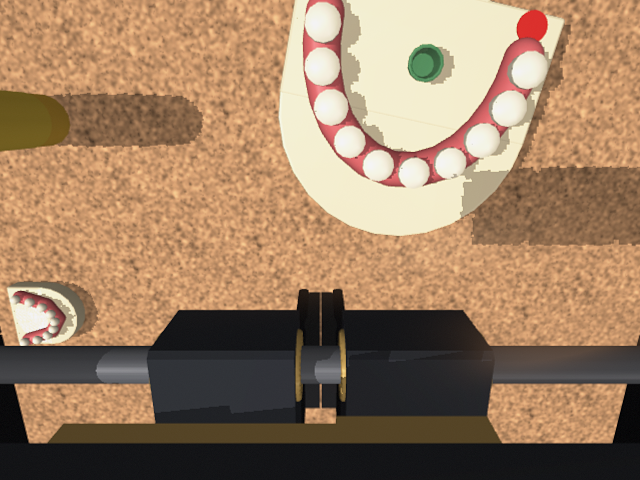

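View pics/cmp.png

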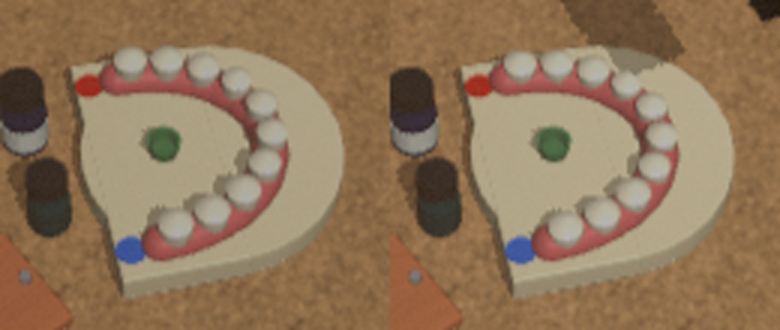

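View pics/scene9.png

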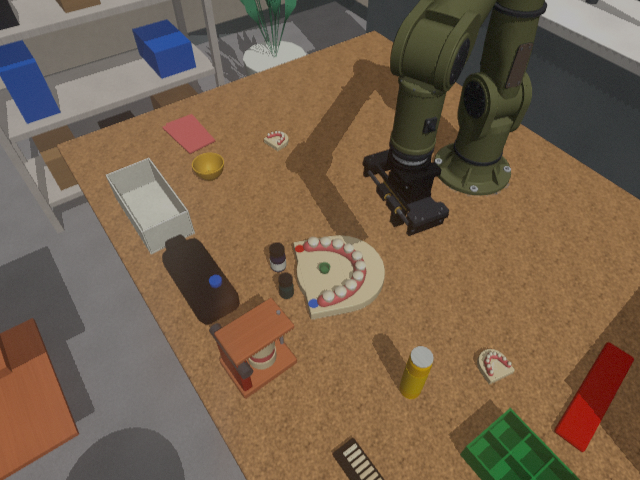

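```bash
python3 - <<'E'
from h import *
x0,y0,x1,y1=(280,220,400,330)
R=[]
for f in("scene0","scene9"):
    im=cv2.imread(f"pics/{f}.png")[:,:,::-1].copy();ci=robot.camera_info("scene")
    sub=cv2.resize(im[y0:y1,x0:x1],None,fx=6,fy=6,interpolation=cv2.INTER_CUBIC)
    h=cv2.cvtColor(sub,cv2.COLOR_RGB2HSV)
    m=cv2.erode(((h[...,1]<45)&(h[...,2]>140)).astype(np.uint8),np.ones((9,9)))
    R.append([c for c,s in blobs(m,150)])
    print(f,len(R[-1]),[(k,c.round(2).tolist()) for k,mm in masks(im[y0:y1,x0:x1]).items() for c,s in blobs(mm,8)])
for c in R[0]:
    d=min(R[1],key=lambda b:np.hypot(*(b-c)))-c; print(c.round(),(d/6).round(2))
p=[proj(ci,[555,80,z]) for z in(60,55)];print("expected",p[1]-p[0])
E
```

```text
scene0 10 [('red', [19.12, 28.54]), ('blue', [33.0, 83.18])]
scene9 11 [('red', [18.73, 28.35]), ('blue', [33.0, 82.93])]
[280. 124.] [-0.4   1.15]
[205. 125.] [-0.39  1.35]
[353. 138.] [-0.38  0.76]
[418. 165.] [-0.36  0.77]
[469. 210.] [-0.41  0.69]
[490. 269.] [-0.56  0.93]
[475. 330.] [-0.51  1.03]
[433. 385.] [-0.19  0.94]
[370. 426.] [-0.09  1.07]
[297. 454.] [-0.59  0.75]
expected [-0.0721773   1.29612391]
```

```bash
python3 - <<'E'
from rig import robot
s=robot.observe();print(s['t'],s['contact_force'].round(1),abs(s['qd']).max())
print(robot.sign_off())
E
```

```text
15.95 [ 0.4 -0.3  0.9] 0.003919031534322066
the job is handed in; nothing more can be done
None
```

I pressed all ten teeth down in order, from tooth 0 by the red dot to tooth 9 by the blue dot. I then lifted the arm clear and handed the job in at about 16 s; no verdict comes back, so these are my own checks.

- **Pressing:** I used closed fingertips turned to follow the arch. On every tooth the tool stopped at about 54.8–54.9 mm, and home is 55 mm. The upward force was 4–8 N (4.2 N on tooth 0), well above the 1.5 N a tooth needs to move and well under the 35 N limit.
- **Teeth in the scene picture:** before and after, every tooth moved down by about 0.7–1.35 px, where a full 5 mm should give about 1.3 px. The lower readings (teeth 3, 4, 9 and 2, at 0.69–0.77 px) are short of that. The picture is coarse and the jaw itself shows a small shift (below), so I relied on the height and force readings and did not press again.
- **Jaw and loose things:** the red and blue dots moved at most 0.4 px, about 1 mm. The jars, cup, casts, can and bowl look unmoved by eye; I did not measure them.
- **Locating the jaw:** the three cameras disagreed by up to about 4.5 mm across the jaw, so I used a value in between. The wrist pictures at teeth 2 and 5 showed the fingertips centred.
- **Hand-in:** the arm was at rest, about 224 mm up, and touching nothing.

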